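# Unpack a resin figure onto the painting stand

### The job

Fold both of the carton's ajar flaps well back past upright so that they stay open. Then lift the grey resin figure out and stand it upright and centred on the blue top of the painting stand without dropping it. Leave the flaps folded back, the amber jar where it stands in the carton, and everything else on the table undisturbed.

Things in the scene. Friction and masses are not known exactly. Their poses are not given: they have to be found in the camera images.
- carton: Brown open cardboard carton fixed to the table. Outside 148 (its x) x 238 (its y, the long way) x 108 mm high, walls and floor 4 mm; short end flaps are folded down outside and reach 5 mm past each end wall. Origin: centre of its underside; its z is up. The long flaps are hinged along its two long rims, at x = -72 mm (near) and x = +72 mm (far).
- flap_near (a joint): Angle (rad) of the flap on the carton's -x rim, a cardboard panel 62 mm (hinge to free edge) x 234 mm (along the carton's y) x 4 mm. 0 = closed flat over the carton, 1.57 = upright, 2.6 = folded back outwards as far as it goes. The hinge is stiff (0.02 N m): it stays where it is left. It starts ajar, 0.75 to 1.15.
- flap_near_hinge (a point): Middle of the near flap's hinge line, 110 mm above the table, at carton x = -72 mm, y = 0.
- flap_near_edge (a point): Middle of the near flap's free edge (moves with the flap). Closed, the two free edges leave a 20 mm gap; at the starts the gap is 45 mm or more and always contains the carton's middle line x = 0.
- flap_far (a joint): Angle (rad) of the flap on the carton's +x rim; same size and meaning as the near flap.
- flap_far_hinge (a point): Middle of the far flap's hinge line, 110 mm above the table, at carton x = +72 mm, y = 0.
- flap_far_edge (a point): Middle of the far flap's free edge (moves with the flap).
- figure: Grey resin toy guard, 100 mm tall, 0.1 to 0.16 kg, standing in one half of the carton (at carton y about +50 or -50 mm) on the 4 mm floor. Round base 54 mm across and 8 mm thick, body up to 40 mm across, narrow neck, and a tall round cap 34 mm across from 74 to 100 mm above the base. Origin: centre of its underside, z up. Its top is 4 mm below the carton's rim.
- figure_grip (a point): On the figure's axis at mid-height of the cap, 86 mm above its underside: the place to grip from above.
- jar: Amber glass jar with black cap, 46 mm across and 62 mm tall, in the other half of the carton. Stays there. Origin: centre of its underside.
- stand: Painting stand fixed to the table: dark wooden foot 90 mm across, thin post 22 mm across, round blue top 44 mm across and 14 mm thick, whose upper face is 100 mm above the table. Origin: centre of its underside. It stands on the other side (left or right) from the carton.
- stand_top (a point): Centre of the blue top's upper face, 100 mm above the table.
- bust: Bystander: grey resin bust with horns, base 50 x 50 mm, 85 mm tall, beyond the work. Origin: centre of its underside.
- rook: Bystander: grey castle tower, 56 mm across, 84 mm tall, beyond the work. Origin: centre of its underside.
- pot: Bystander: red paint pot with white cap, 36 mm across, 42 mm tall, in the middle, nearer the robot. Origin: centre of its underside.
- pot2: Bystander: yellow paint pot with white cap, 36 mm across, 42 mm tall, in the middle, farther away. Origin: centre of its underside.
- block: Bystander: cork sanding block 70 x 45 x 25 mm on the left. Origin: centre of its underside.
- brush: Bystander: flat paint brush with a wooden handle lying across the far part of the table. Origin under its middle.
Not all that is in view belongs to the job. Leave any green look-alike of the figure alone.

How it is judged:
By the outcome, as a careful person would: the job done as asked, in the order asked, and still so for the second after the job is handed in, with the robot touching nothing.
It also fails if it takes over 64 s, if anything falls off the work surface, if the arm or the gripper's body presses on something with over 40 N, if the wrist force passes 120 N, or if a joint passes its speed limit or range.

### The arm

A 7-joint arm with a two-finger parallel gripper is mounted at the origin on the work surface. World frame = base frame: x ahead of the robot, y to its left, z up, the work surface at z = 0. Lengths are in mm, angles in rad, forces in N, time in s.
With the tool pointing down it reaches from about 400 to 875 mm from the base axis. Payload 6.5 kg.
Tool frame: the origin (TCP) lies at the very end of the fingers, on their centre line; the grasp point (between the pads) lies 19 mm behind it (robot.hold_point_z is the distance from the TCP to the grasp point, in mm); z points along the fingers, y is the line along which they close (so a half turn about z gives the same grasp; the last joint's range is limited). The gripper opens to 88 mm and grips with 3 to 60 N. Pads are 18 mm wide; open, the fingers measure 123 mm over their backs; the gripper's body (75 mm by 187 mm) begins 45 mm behind the grasp point.
Start: joints at [1.169, 0.536, -0.004, 1.538, 0.003, 1.067, -0.071], TCP at [214.187, -613.689, 238.716] pointing down, gripper open.
Joint ranges: [-2.7, 2.7], [-0.37, 2.16], [-1.27, 1.26], [0.24, 2.4], [-1.31, 4.45], [0.19, 1.91], [-2.76, 2.76]. Speed limits (rad/s): [2.39, 2.39, 3.14, 3.14, 3.14, 3.14, 3.14].

### API

Orientations are given as [roll, pitch, yaw] about the fixed x, y, z axes, in that order (R = Rz(yaw) Ry(pitch) Rx(roll)).
In Python, from rig import robot gives the robot as it stands. The module is installed in compiled form; this text tells all that it offers.
- The arm moves only by the shell command python3 -m creep 'ROWS' [FORCE]. ROWS is JSON, a list that holds one entry, the list of rows, each a list of 5 numbers: the shift along the tool's x, y, z each as a share of 4 cm, from -1 to 1, then the turn about the tool's z as a share of 6 degrees, from -1 to 1, then the opening, from -1 (shut) to 1 (fully open). In form: [[[tx, ty, tz, twist, fingers], ...]]. A call has exactly 5 rows; each row shifts and turns the commanded pose from where the row before left it, along the tool's axes as they then stand; what a row does not reach is not made up. A row lasts 1/12 s, in which the tool goes at most 41.7 mm and 7.16 degrees, less where a joint would pass 70% of its speed; a pose out of reach is approached as far as the arm can. A call with a number of a shift or a turn outside -1 to 1 is refused whole. A call with a gripper value outside its range is refused whole. The fingers move at their own pace and stop on an object; FORCE is the grip in N (left out, the last holds). Time passes only in rows, so rows that do not move let the fingers close, or fill a call up. It gives the time, the measured TCP pose, the force, the opening and the grip force at its end, in the units of the state.
- robot.sense(): the state, without advancing time (a new reading comes with each control period).
- robot.read_camera(name): name is "scene" or "top"; returns a dict with "frame" (420x560x3 uint8, red, green, blue), "fx", "fy", "cx", "cy" (pixels), "camera_from_world" (4x4, takes a point from world to camera coordinates). Camera axes: x right, y up, looking along -z (the intrinsics and any distortion apply to the point x, -y, -z); pixel columns grow to the right and rows downward; lengths in mm; the calibration is good to about 2 mm. A picture is of the moment at which its call begins. There is no depth.
- robot.close_job(): hands the job in; it is judged then, once.
The state is a dict: "time_s": time; "joints": joint angles; "dq": joint speeds; "effort": joint torques, N m; "eef_pos": TCP position; "tcp_rot": TCP orientation; "force": force on the tool from outside, world axes, zero at the start; "ft_torque": the same for the moment, N m; "finger_gap": finger opening in mm; "grasp_force": force on a finger pad.
Only numpy, scipy, OpenCV 4.12 (cv2) and the standard library are available. Lean on these libraries where they do the work, as an engineer would, in place of code of your own. Each camera call takes 0.05 s, during which the arm holds its last target. There are 200 camera calls.

## Working session

There is one attempt and no reset: what is moved stays moved. The work goes in short steps, Python scripts to look and compute and a shell command to move; the robot and the scene stay as the last step left them, time stands still between calls to the robot, and variables do not carry over. Pictures are saved under pics/ and viewed, at most 10 in all, crops included, and the job is handed in when it is done.

```bash
mkdir -p pics; cat > h.py <<'E'
import numpy as np, cv2
from rig import robot
def cam(n):
    return robot.read_camera(n)
def ray(c,u,v):
    M=np.array(c["camera_from_world"]);R=M[:3,:3];t=M[:3,3]
    d=R.T@np.array([(u-c["cx"])/c["fx"],-(v-c["cy"])/c["fy"],-1]);return -R.T@t,d
def onz(c,u,v,z):
    o,d=ray(c,u,v);return o+d*(z-o[2])/d[2]
def proj(c,p):
    M=np.array(c["camera_from_world"]);q=M[:3,:3]@np.array(p)+M[:3,3]
    return c["cx"]+c["fx"]*q[0]/-q[2], c["cy"]-c["fy"]*q[1]/-q[2]
def save(c,name): cv2.imwrite("pics/"+name,c["frame"][:,:,::-1])
E
python3 - <<'E'
from h import *
for n in("scene","top"):
    c=cam(n);save(c,n+"0.png");print(n,{k:np.round(c[k],3).tolist() for k in c if k!="frame"})
s=robot.sense();print(s["tcp_rot"],s["eef_pos"],s["finger_gap"],s["time_s"])
E
```

```text
scene {'fx': 419.462, 'fy': 419.462, 'cx': 276.919, 'cy': 202.826, 'camera_from_world': [[-0.402, 0.916, -0.013, 154.642], [-0.63, -0.266, 0.729, 336.863], [0.664, 0.301, 0.684, -1582.571], [0.0, 0.0, 0.0, 1.0]]}
top {'fx': 449.58, 'fy': 449.58, 'cx': 271.566, 'cy': 209.09, 'camera_from_world': [[-0.02, -1.0, 0.014, 101.495], [0.993, -0.018, 0.115, -601.926], [-0.114, 0.016, 0.993, -1328.699], [0.0, 0.0, 0.0, 1.0]]}
[-3.13997766e+00  8.29017146e-05  3.35813374e-01] [ 213.98766145 -613.14838601  237.92657931] 87.92988784079068 0.1
```

View pics/top0.png

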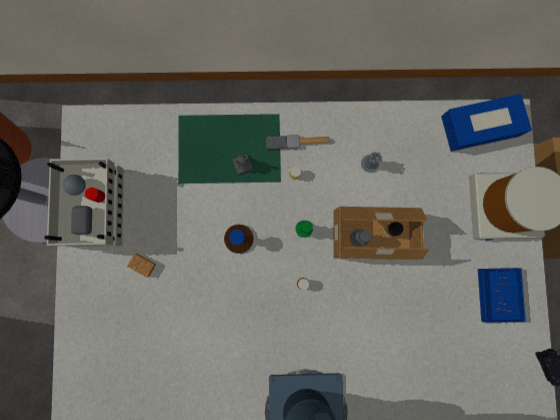

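View pics/scene0.png

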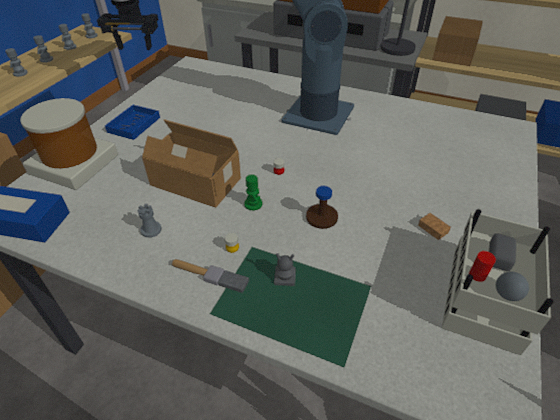

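The top view shows the carton at about (380,233), the stand at (238,237), the green look-alike at (304,229) and the figure's cap near (360,237). I'll zoom in on the carton in both views.

```bash
python3 - <<'E'
import cv2,numpy as np
a=cv2.imread("pics/top0.png")[195:270,325:435];b=cv2.imread("pics/scene0.png")[115:205,140:245]
A=cv2.resize(a,(770,525),interpolation=cv2.INTER_CUBIC);cv2.imwrite("pics/topz.png",A)
cv2.imwrite("pics/scz.png",cv2.resize(b,(630,540),interpolation=cv2.INTER_CUBIC))
E
```

```text
(no output)
```

View pics/topz.png

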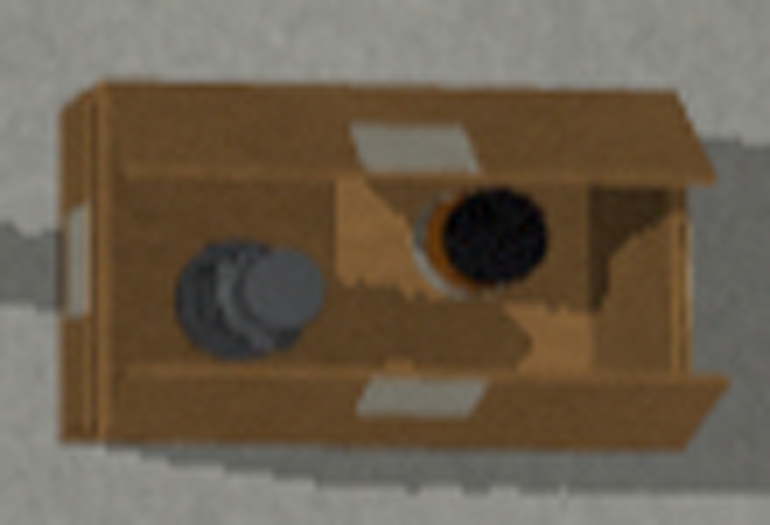

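View pics/scz.png

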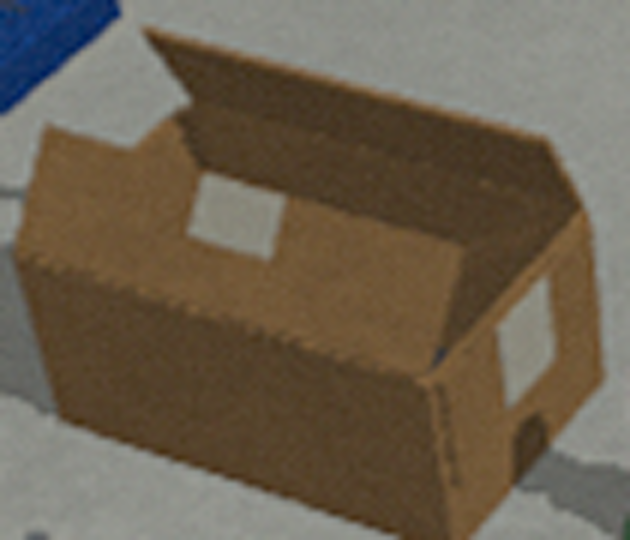

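The carton's left end is on the robot's left. The figure is in the left half with its cap at zoomed (284,290), the jar is in the right half, and both flaps lean inward.

```bash
python3 - <<'E'
from h import *
from scipy.optimize import brentq
c=cam("top");sc=cam("scene")
Z=lambda u,v:(325+(u+.5)/7-.5,195+(v+.5)/7-.5)
S=lambda u,v:(140+(u+.5)/6-.5,115+(v+.5)/6-.5)
P={}
for n,u,v in [("nearL",105,440),("nearR",685,450),("farL",105,83),("farR",672,92)]:
    P[n]=onz(c,*Z(u,v),110);print(n,P[n].round(1))
C=sum(P.values())/4
ax=(P["nearL"]-P["nearR"]+P["farL"]-P["farR"]);yaw=np.arctan2(-ax[0],ax[1]);print("centre",C.round(1),"yaw",yaw)
for n,u,v in [("far hinge L",425,378),("far hinge R",22,255)]:print("scene",n,onz(sc,*S(u,v),110).round(1))
print("cap",onz(c,*Z(284,290),104).round(1),"jar",onz(c,*Z(496,236),62+4).round(1))
f=c["frame"];h=cv2.cvtColor(f,cv2.COLOR_RGB2HSV)
m=cv2.inRange(h,(100,120,60),(130,255,255));m[:, :200]=0;m[:,300:]=0
k=cv2.moments(m,True);print("stand top",onz(c,k["m10"]/k["m00"],k["m01"]/k["m00"],100).round(1),k["m00"])
f=sc["frame"];h=cv2.cvtColor(f,cv2.COLOR_RGB2HSV)
m=cv2.inRange(h,(100,120,60),(130,255,255));m[:, :300]=0;m[:,345:]=0;m[:170]=0;m[230:]=0
k=cv2.moments(m,True);print("scene stand side (z93ish)",onz(sc,k["m10"]/k["m00"],k["m01"]/k["m00"],95).round(1),k["m00"])
h=cv2.cvtColor(c["frame"],cv2.COLOR_RGB2HSV);m=cv2.inRange(h,(50,120,60),(80,255,255));m[:200]=0
k=cv2.moments(m,True);print("green",onz(c,k["m10"]/k["m00"],k["m01"]/k["m00"],80).round(1),k["m00"])
# flap angle: x-offset of edge for angle
ex=np.array([np.cos(yaw),np.sin(yaw),0]);
for n,s,u,v in[("near",-1,428,377),("far",1,417,182)]:
    hp=C+s*72*ex
    g=lambda a:(onz(c,*Z(u,v),110+62*np.sin(a))-(hp-s*62*np.cos(a)*ex))@ex
    print(n,[ (round(a,2),round(float(g(a)),1)) for a in np.arange(.6,1.4,.1)])
E
```

```text
nearL [453.7 -98.6 110. ]
nearR [ 445. -334.  110.]
farL [ 599.1 -104.   110. ]
farR [ 591.1 -337.2  110. ]
centre [ 522.3 -218.4  110. ] yaw -0.03555513508631916
scene far hinge L [ 596.4 -103.3  110. ]
scene far hinge R [ 591.3 -330.3  110. ]
cap [ 513.3 -175.2  104. ] jar [ 536.3 -274.4   66. ]
stand top [518.1 192.9 100. ] 184.0
scene stand side (z93ish) [518.6 195.9  95. ] 177.0
green [540.2  -2.4  80. ] 222.0
near [(np.float64(0.6), -25.5), (np.float64(0.7), -21.9), (np.float64(0.8), -17.8), (np.float64(0.9), -13.3), (np.float64(1.0), -8.4), (np.float64(1.1), -3.1), (np.float64(1.2), 2.5), (np.float64(1.3), 8.3)]
far [(np.float64(0.6), 10.1), (np.float64(0.7), 5.8), (np.float64(0.8), 1.2), (np.float64(0.9), -3.9), (np.float64(1.0), -9.2), (np.float64(1.1), -14.9), (np.float64(1.2), -20.8), (np.float64(1.3), -26.9)]
```

```bash
python3 -m creep '[[[0,0,0,0.7,-1],[0,0,0,0.7,-1],[0,0,0,0.7,-1],[0,0,0,0.7,-1],[0,0,0,0.75,-1]]]' 20
for i in 1; do python3 -m creep '[[[0.5,-0.7,0,0,-1],[0.5,-0.7,0,0,-1],[0.5,-0.7,0,0,-1],[0.5,-0.7,0,0,-1],[0.5,-0.7,0,0,-1]]]'; done
```

```text
time_s: 0.62
eef_pos: [214.1, -613.5, 238.5]
tcp_rot: [-3.141, 0.0, -0.04]
force: [0.3, -0.2, -0.0]
finger_gap: 56.9
grasp_force: 0.0
time_s: 1.03
eef_pos: [319.8, -475.9, 238.6]
tcp_rot: [-3.141, 0.0, -0.036]
force: [0.2, -0.1, -0.2]
finger_gap: 23.3
grasp_force: 0.0
```

```bash
python3 -m creep '[[[0.5,-0.7,0,0,-1],[0.5,-0.7,0,0,-1],[0.5,-0.7,0,0,-1],[0.5,-0.7,0,0,-1],[0.5,-0.7,0,0,-1]]]'
python3 -m creep '[[[0.5,-0.7,0,0,-1],[0.5,-0.7,0,0,-1],[0.5,-0.7,0,0,-1],[0.3,-0.5,0,0,-1],[0.3,-0.5,0,0,-1]]]'
python3 - <<'E'
from h import *
c=cam("top");s=cam("scene");save(c,"t1.png")
cv2.imwrite("pics/m1.png",np.hstack([cv2.resize(c["frame"][160:300,270:450,::-1],None,fx=2.2,fy=2.2),cv2.resize(s["frame"][60:200,120:300,::-1],None,fx=2.2,fy=2.2)]))
E
```

```text
time_s: 1.45
eef_pos: [424.8, -339.5, 238.7]
tcp_rot: [3.142, 0.0, -0.036]
force: [0.1, -0.3, 0.6]
finger_gap: 0.5
grasp_force: 0.0
time_s: 1.87
eef_pos: [513.4, -218.2, 238.6]
tcp_rot: [-3.141, 0.0, -0.034]
force: [-0.2, -0.9, -0.6]
finger_gap: 0.8
grasp_force: 0.0
```

View pics/m1.png

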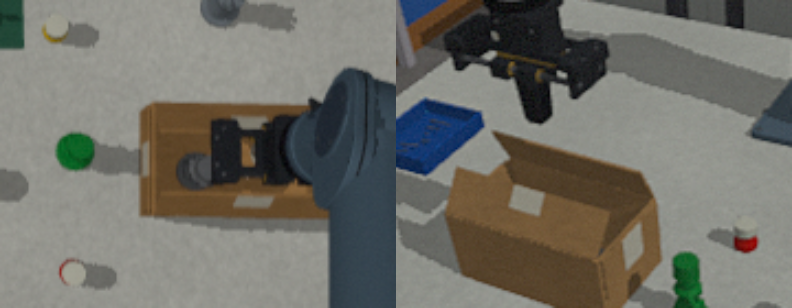

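The closed fingers are centred over the gap between the flaps. Next: descend and push the near flap.

```bash
python3 -m creep '[[[0,0,0.6,0,-1],[0,0,0.6,0,-1],[0,0,0.6,0,-1],[0,0,0.5,0,-1],[0,0,0.25,0,-1]]]'
python3 -m creep '[[[-0.25,0,0,0,-1],[-0.25,0,0,0,-1],[-0.25,0,0,0,-1],[-0.25,0,0,0,-1],[-0.25,0,0,0,-1]]]'
python3 -m creep '[[[-0.25,0,0,0,-1],[-0.25,0,0,0,-1],[-0.25,0,0,0,-1],[-0.25,0,0,0,-1],[-0.1,0,0,0,-1]]]'
```

```text
time_s: 2.38
eef_pos: [510.5, -220.5, 134.2]
tcp_rot: [-3.141, 0.004, -0.037]
force: [-0.8, 0.4, -0.5]
finger_gap: 0.7
grasp_force: 0.0
time_s: 2.8
eef_pos: [461.9, -218.8, 137.9]
tcp_rot: [3.141, -0.002, -0.036]
force: [1.0, -0.0, 0.4]
finger_gap: 0.4
grasp_force: 0.2
time_s: 3.22
eef_pos: [416.9, -216.8, 136.7]
tcp_rot: [-3.142, 0.001, -0.037]
force: [3.3, -0.5, 1.4]
finger_gap: 0.1
grasp_force: 1.7
```

```bash
python3 -m creep '[[[0.5,0,0,0,-1],[0.6,0,0,0,-1],[0.6,0,0,0,-1],[0.5,0,0,0,-1],[0.4,0,0,0,-1]]]'
python3 -m creep '[[[0.25,0,0,0,-1],[0.25,0,0,0,-1],[0.25,0,0,0,-1],[0.25,0,0,0,-1],[0.25,0,0,0,-1]]]'
python3 -m creep '[[[0.25,0,0,0,-1],[0.25,0,0,0,-1],[0.25,0,0,0,-1],[0.25,0,0,0,-1],[0.2,0,0,0,-1]]]'
```

```text
time_s: 3.63
eef_pos: [523.9, -220.2, 136.6]
tcp_rot: [-3.141, -0.0, -0.035]
force: [0.5, -1.0, 0.2]
finger_gap: 0.5
grasp_force: 0.0
time_s: 4.05
eef_pos: [572.0, -222.5, 136.4]
tcp_rot: [-3.142, 0.001, -0.036]
force: [-0.3, -0.1, 0.3]
finger_gap: -0.0
grasp_force: 0.2
time_s: 4.47
eef_pos: [620.4, -224.1, 136.4]
tcp_rot: [-3.141, 0.001, -0.036]
force: [-1.1, 0.4, -0.3]
finger_gap: 0.4
grasp_force: 0.1
```

```bash
python3 -m creep '[[[0.1,0,0,0,-1],[0.1,0,0,0,-1],[0,0,0,0,-1],[-0.5,0,-0.2,0,-1],[-0.5,0,-0.7,0,-1]]]'
python3 -m creep '[[[-0.4,0,-0.8,0,-1],[-0.3,0,-0.8,0,-1],[0,-0.6,-0.6,0,-1],[0,-0.8,0,0,0.4],[0,-0.8,0,0,0.4]]]'
python3 -m creep '[[[0,-0.8,0,0,0.4],[0,-0.8,0,0,0.4],[0,-0.8,0,0,0.4],[0,-0.8,0,0,0.4],[0,-0.8,0,0,0.4]]]'
python3 - <<'E'
from h import *
c=cam("top");s=cam("scene");save(c,"t2.png");save(s,"s2.png")
cv2.imwrite("pics/m2.png",np.hstack([cv2.resize(c["frame"][180:280,320:450,::-1],None,fx=3,fy=4.5,interpolation=2),cv2.resize(s["frame"][100:225,130:260,::-1],(400,450),interpolation=2)]))
E
```

```text
time_s: 4.88
eef_pos: [585.2, -221.7, 168.9]
tcp_rot: [-3.139, 0.008, -0.035]
force: [-1.5, -0.5, 0.4]
finger_gap: 0.5
grasp_force: 0.0
time_s: 5.3
eef_pos: [564.1, -134.3, 262.9]
tcp_rot: [3.141, -0.004, -0.039]
force: [1.0, 0.2, -0.7]
finger_gap: 11.4
grasp_force: 0.0
time_s: 5.72
eef_pos: [568.9, 27.2, 260.8]
tcp_rot: [3.141, 0.0, -0.036]
force: [0.3, -0.0, 0.3]
finger_gap: 44.7
grasp_force: 0.0
```

View pics/m2.png

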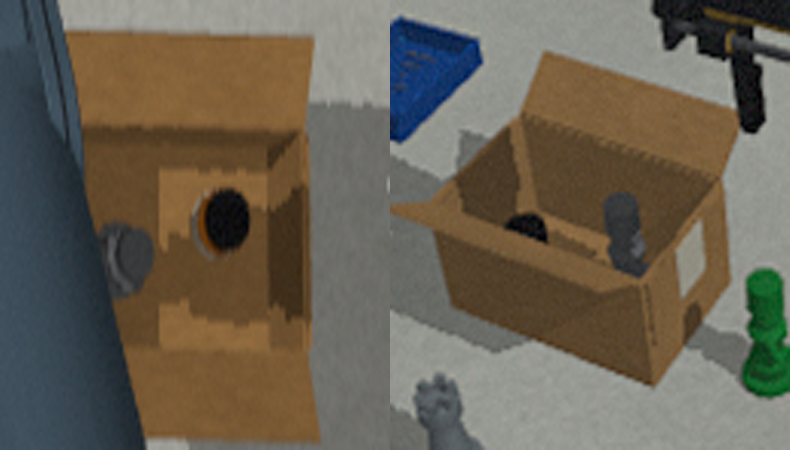

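Both flaps are folded back; the cap's top face shows at crop (135,255) in top and (622,203) in scene.

```bash
python3 - <<'E'
from h import *
c=cam("top");s=cam("scene");C=np.array([522.3,-218.4,110]);ex=np.array([1,-.0355,0])
a=onz(c,365.2-.3,236.7-.3,104);b=onz(s,130+232*.325-.3,100+203/3.6-.3,104);print(a.round(1),b.round(1))
# auto cap via grey mask in scene
h=cv2.cvtColor(s["frame"],cv2.COLOR_RGB2HSV)[140:200,190:225]
m=((h[:,:,1]<60)&(h[:,:,2]>45)).astype(np.uint8)
for r in m[5:40]: print(''.join('#' if x else '.' for x in r))
h=cv2.cvtColor(c["frame"],cv2.COLOR_RGB2HSV)[222:252,350:385];print()
for r in h: print(''.join('#' if x[1]<70 and x[2]>70 else '+' if x[1]<70 else '.' for x in r))
for n,sg in(("near",-1),("far",1)):
  for ang in(2.2,2.4,2.6):
    p=C+ex*sg*(72-62*np.cos(ang));p[2]=110+62*np.sin(ang);print(n,ang,np.round(proj(c,p),1),np.round(proj(s,p),1))
E
```

```text
[ 512.1 -174.4  104. ] [ 511.1 -171.9  104. ]
...................................
...................................
...................................
...................................
...................................
...................................
...................................
...................................
..............###..................
...........########................
..........##########...............
..........##########...............
.........############..............
.........###########...............
..........#########.#..............
..........###########..............
..........###########..............
...........##########..............
..........#########.#..............
..........###########..............
...........#######.##..............
............##########.............
............###########............
...........############...........#
...........############..........##
...........############..........##
............##########...........##
............##########...........##
.............###########.........##
..........
[... 805 characters left out ...]
.............
+.+++++##+++++++++++...............
..+++++##+++++++++++...............
...+++++##++++++++.................
...++++++###++++++.................
...++++++++###+++..................
....+++++++###+++..................
....+++++++++......................
...................................
...................................
..+..+.............................
...................................
......+............................
......+............................
near 2.2 [385.8 271.2] [207.1 119.8]
near 2.4 [385.  274.6] [209.1 120.6]
near 2.6 [384.1 277.2] [210.8 122.2]
far 2.2 [384.7 192.1] [163.  159.7]
far 2.4 [383.9 189.3] [161.5 164.1]
far 2.6 [382.9 187.3] [160.5 168.6]
```

```bash
python3 -m creep '[[[-0.2,0.8,0,0,0.4],[-0.25,0.8,0,0,0.4],[-0.25,0.8,0,0,0.4],[-0.25,0.8,0,0,0.4],[-0.25,0.8,0,0,0.4]]]'
python3 -m creep '[[[0,0.8,0.3,0,0.4],[0,0.3,0.6,0,0.4],[0,0,0.6,0,0.4],[0,0,0.3,0,0.4],[0,0,0,0,0.4]]]'
```

```text
time_s: 6.33
eef_pos: [514.2, -135.7, 260.8]
tcp_rot: [3.141, 0.0, -0.039]
force: [0.1, -1.3, 0.2]
finger_gap: 61.7
grasp_force: 0.0
time_s: 6.75
eef_pos: [511.1, -178.0, 186.0]
tcp_rot: [-3.141, 0.006, -0.039]
force: [0.3, -1.1, 0.1]
finger_gap: 61.5
grasp_force: 0.0
```

```bash
python3 -m creep '[[[0.03,-0.1,0.4,0,0.4],[0,0,0.5,0,0.4],[0,0,0.5,0,0.4],[0,0,0.5,0,0.4],[0,0,0.4,0,0.4]]]'
python3 -m creep '[[[0,0,0.3,0,0.4],[0,0,0.2,0,0.4],[0,0,0.05,0,0.4],[0,0,0,0,0.4],[0,0,0,0,0.4]]]'
```

```text
time_s: 7.17
eef_pos: [515.3, -173.5, 96.5]
tcp_rot: [3.141, -0.0, -0.037]
force: [0.3, 0.2, -0.2]
finger_gap: 61.9
grasp_force: 0.0
time_s: 7.58
eef_pos: [516.1, -172.6, 75.5]
tcp_rot: [3.141, -0.001, -0.036]
force: [0.2, 0.3, 0.4]
finger_gap: 61.6
grasp_force: 0.0
```

```bash
python3 -m creep '[[[-0.09,0.02,0.1,0,0.4],[0,0,0,0,0.4],[0,0,0,0,0.4],[0,0,0,0,0.1],[0,0,0,0,0]]]' 20
python3 -m creep '[[[0,0,0,0,-0.3],[0,0,0,0,-1],[0,0,0,0,-1],[0,0,0,0,-1],[0,0,0,0,-1]]]' 20
python3 -m creep '[[[0,0,0,0,-1],[0,0,0,0,-1],[0,0,0,0,-1],[0,0,0,0,-1],[0,0,0,0,-1]]]' 20
```

```text
time_s: 8.0
eef_pos: [512.0, -172.9, 70.9]
tcp_rot: [3.142, -0.0, -0.036]
force: [-0.8, 0.2, -0.3]
finger_gap: 50.8
grasp_force: 0.0
time_s: 8.42
eef_pos: [511.9, -173.1, 70.8]
tcp_rot: [3.141, -0.0, -0.036]
force: [0.1, -1.3, 0.7]
finger_gap: 33.3
grasp_force: 20.0
time_s: 8.83
eef_pos: [511.9, -173.1, 70.8]
tcp_rot: [3.141, -0.0, -0.036]
force: [-0.5, -1.5, 2.2]
finger_gap: 33.4
grasp_force: 20.0
```

```bash
python3 -m creep '[[[0,0,-0.2,0,-1],[0,0,-0.4,0,-1],[0,0,-0.5,0,-1],[0,0,-0.5,0,-1],[0,0,-0.5,0,-1]]]' 20
python3 -m creep '[[[0,0,-0.5,0,-1],[0,0,-0.5,0,-1],[0,0,-0.5,0,-1],[0,0,-0.4,0,-1],[0,0,-0.2,0,-1]]]' 20
```

```text
time_s: 9.25
eef_pos: [511.3, -172.3, 155.7]
tcp_rot: [-3.141, 0.001, -0.035]
force: [0.7, -0.3, -1.8]
finger_gap: 33.2
grasp_force: 20.0
time_s: 9.67
eef_pos: [512.4, -172.6, 241.0]
tcp_rot: [3.141, -0.002, -0.036]
force: [1.3, -0.1, -0.7]
finger_gap: 33.6
grasp_force: 20.0
```

```bash
python3 - <<'E'
from h import *
for n,(u0,u1,v0,v1) in (("top",(215,265,215,260)),("scene",(305,345,175,215))):
    c=cam(n);h=cv2.cvtColor(c["frame"],cv2.COLOR_RGB2HSV)
    m=np.zeros(h.shape[:2],np.uint8);m[v0:v1,u0:u1]=cv2.inRange(h,(95,110,30),(130,255,255))[v0:v1,u0:u1]
    cs=max(cv2.findContours(m,0,1)[0],key=cv2.contourArea);k=cv2.moments(cs);u,v=k["m10"]/k["m00"],k["m01"]/k["m00"]
    print(n,u,v,cv2.boundingRect(cs),onz(c,u,v,93).round(1))
    p=proj(c,[518,194,93]);print(p)
    for r in m[v0:v1,u0:u1]: 
        if r.any(): print(''.join('#' if x else '.' for x in r))
E
```

```text
top 236.55357142857142 236.90575396825395 (229, 229, 16, 16) [518.3 193.2  93. ]
(np.float64(236.2679004014256), np.float64(237.0231408328885))
.....................#............................
..................#######.........................
.................##########.......................
................############......................
...............##############.....................
...............##############.....................
...............##############.....................
..............################....................
..............################....................
..............################....................
...............###############....................
...............##############.....................
................#############.....................
................############......................
.................##########.......................
...................######.........................
scene 323.665625 192.596875 (316, 186, 16, 14) [516.5 195.1  93. ]
(np.float64(323.07479685760796), np.float64(192.83918700394526))
................######..................
..............##########................
............#############...............
............##############..............
............###############.............
...........################.............
...........################.............
...........################.............
............###############.............
............###############.............
............##############..............
.............#############..............
..............###########...............
...............########.................
```

```bash
python3 -m creep '[[[0,-0.4,-0.1,0,-1],[0,-0.7,0,0,-1],[0,-0.8,0,0,-1],[0,-0.8,0,0,-1],[0,-0.8,0,0,-1]]]' 20
python3 -m creep '[[[0,-0.8,0,0,-1],[0,-0.8,0,0,-1],[0,-0.8,0,0,-1],[0,-0.8,0,0,-1],[0,-0.7,0,0,-1]]]' 20
```

```text
time_s: 10.18
eef_pos: [515.7, -31.5, 241.3]
tcp_rot: [-3.141, 0.002, -0.036]
force: [0.9, -0.7, -2.1]
finger_gap: 33.3
grasp_force: 20.0
time_s: 10.6
eef_pos: [521.2, 125.2, 241.3]
tcp_rot: [3.142, 0.003, -0.035]
force: [-0.1, 0.0, -1.4]
finger_gap: 33.2
grasp_force: 20.0
```

```bash
python3 -m creep '[[[-0.05,-0.7,0,0,-1],[-0.05,-0.6,0,0,-1],[-0.05,-0.4,0,0,-1],[0,0,0,0,-1],[0,0,0,0,-1]]]' 20
python3 -m creep '[[[0,0,0.4,0,-1],[0,0,0.5,0,-1],[0,0,0.3,0,-1],[0,0,0,0,-1],[0,0,0,0,-1]]]' 20
python3 - <<'E'
from h import *
c=cam("top");s=cam("scene");save(s,"s3.png")
print(robot.sense()["eef_pos"],robot.sense()["tcp_rot"])
for z,n in((100,"stand"),(127,"?")):print(n,proj(s,[517.6,194,z]))
cv2.imwrite("pics/m3.png",cv2.resize(s["frame"][120:230,270:380,::-1],(600,600),interpolation=2))
E
```

```text
time_s: 11.02
eef_pos: [517.9, 191.3, 241.4]
tcp_rot: [3.141, 0.002, -0.034]
force: [0.0, -0.4, -0.5]
finger_gap: 33.4
grasp_force: 20.0
time_s: 11.43
eef_pos: [518.6, 189.8, 194.1]
tcp_rot: [3.14, 0.002, -0.037]
force: [0.5, 0.6, -0.4]
finger_gap: 33.3
grasp_force: 20.0
[519.50003211 190.79026612 195.45720607] [-3.14128557e+00 -9.89825662e-04 -3.66503259e-02]
stand (np.float64(323.28875440608846), np.float64(190.7774402340857))
? (np.float64(323.93692966360493), np.float64(183.01949031338154))
```

View pics/m3.png

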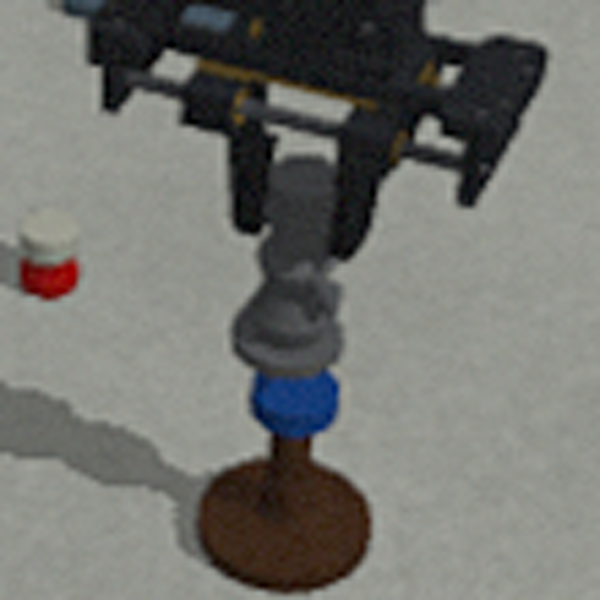

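The figure hangs upright just above the blue top: base spans x 233–343 in the crop, bottom at 376. Checking its centre against the TCP.

```bash
python3 - <<'E'
from h import *
s=cam("scene");print(robot.sense()["eef_pos"])
t=np.linspace(0,6.28,200)
for x,y in((519,190.5),(516,190.5),(519,187.5),(519,193.5)):
    q=np.array([proj(s,[x+27*np.cos(a),y+27*np.sin(a),z]) for a in t for z in(127.5,135.5)])
    q=(q+.5-[270,120])*5.4545
    print(x,y,q[:,0].min().round(),q[:,0].max().round(),q[:,1].max().round())
q=np.array([proj(s,[517.6+22*np.cos(a),194+22*np.sin(a),z]) for a in t for z in(86,100)]);q=(q+.5-[270,120])*5.4545;print("stand",q.min(0),q.max(0))
E
```

```text
[519.6290393  191.01546137 195.68643058]
519 190.5 232.0 347.0 383.0
516 190.5 235.0 349.0 379.0
519 187.5 227.0 341.0 381.0
519 193.5 238.0 353.0 385.0
stand [246.59317362 359.18602978] [338.91416307 440.6841571 ]
```

```bash
python3 - <<'E'
from h import *
# average several frames; segment figure base (grey darker than table) and stand top (blue)
fr=[];
for _ in range(4): s=cam("scene");fr.append(s["frame"].astype(float))
f=cv2.resize(np.mean(fr,0).astype(np.uint8),None,fx=8,fy=8,interpolation=cv2.INTER_CUBIC)
off=lambda p:((np.array(p)+.5)/8-.5)
h=cv2.cvtColor(f,cv2.COLOR_RGB2HSV)
g=f.max(2)
def rows(mask,vs,u0,u1):
    for v in vs:
        r=np.where(mask[int(v*8+4),u0*8:u1*8])[0]
        if len(r): print(v,round(u0+r.min()/8-.4,2),round(u0+r.max()/8-.4,2),"mid",round(u0+(r.min()+r.max())/16-.4,2))
rows((g<118)&(h[:,:,1]<90),np.arange(178,189),303,345)
print();rows((h[:,:,1]>130),np.arange(190,200),305,345)
t=np.linspace(0,6.28,200);p=robot.sense()["eef_pos"];print(p)
q=np.array([proj(s,[p[0]+27*np.cos(a),p[1]+27*np.sin(a),z]) for a in t for z in(128.7,136.7)]);print("fig",q.min(0),q.max(0))
q=np.array([proj(s,[517.6+22*np.cos(a),194+22*np.sin(a),z]) for a in t for z in(86,100)]);print("stand",q.min(0),q.max(0))
E
```

```text
178 312.48 331.6 mid 322.04
179 312.23 332.1 mid 322.16
180 312.1 332.6 mid 322.35
181 312.1 332.72 mid 322.41
182 311.98 332.72 mid 322.35
183 312.23 332.72 mid 322.48
184 312.85 332.35 mid 322.6
185 313.23 331.85 mid 322.54
186 314.23 331.48 mid 322.85
187 315.48 329.85 mid 322.66
188 316.23 327.85 mid 322.04

190 316.48 331.35 mid 323.91
191 316.35 331.48 mid 323.91
192 315.98 331.35 mid 323.66
193 315.98 331.22 mid 323.6
194 316.35 331.22 mid 323.79
195 316.35 330.98 mid 323.66
196 316.85 330.6 mid 323.73
197 317.85 329.98 mid 323.91
198 318.73 328.98 mid 323.85
199 320.1 326.6 mid 323.35
[519.25256298 191.19602563 195.34483722]
fig [312.3512291  173.67336608] [333.4238491  189.48558999]
stand [314.70912524 185.35132089] [331.63478102 200.29276874]
```

```bash
python3 -m creep '[[[-0.06,-0.1,0,0,-1],[0,0,0.2,0,-1],[0,0,0.2,0,-1],[0,0,0,0,-1],[0,0,0,0,-1]]]' 20
python3 -m creep '[[[0,0,0.1,0,-1],[0,0,0.08,0,-1],[0,0,0,0,-1],[0,0,0,0,-1],[0,0,0,0,-1]]]' 20
```

```text
time_s: 12.2
eef_pos: [516.0, 194.9, 177.7]
tcp_rot: [3.141, 0.002, -0.036]
force: [-0.0, -0.6, -2.4]
finger_gap: 33.1
grasp_force: 20.0
time_s: 12.62
eef_pos: [516.7, 195.2, 171.6]
tcp_rot: [-3.142, -0.0, -0.036]
force: [-0.5, -0.3, -2.2]
finger_gap: 32.8
grasp_force: 20.0
```

```bash
cat > rel.py <<'E'
from h import *
fr=[]
for _ in range(3): s=cam("scene");fr.append(s["frame"].astype(float))
f=cv2.resize(np.mean(fr,0).astype(np.uint8)[160:215,295:350],None,fx=8,fy=8,interpolation=cv2.INTER_CUBIC)
h=cv2.cvtColor(f,cv2.COLOR_RGB2HSV);g=f.max(2)
def ext(mask,v):
    r=np.where(mask[int((v-160)*8+4),8*8:50*8])[0]
    return (round(303+r.min()/8-.44,2),round(303+r.max()/8-.44,2),round(303+(r.min()+r.max())/16-.44,2)) if len(r) else None
for v in range(182,201): print(v,"grey",ext((g<118)&(h[:,:,1]<90),v),"blue",ext((h[:,:,1]>130)&(h[:,:,0]>95)&(h[:,:,0]<130),v))
E
python3 rel.py
```

```text
182 grey (np.float64(316.06), np.float64(333.18), np.float64(324.62)) blue None
183 grey (np.float64(314.94), np.float64(332.81), np.float64(323.87)) blue None
184 grey (np.float64(314.18), np.float64(332.31), np.float64(323.25)) blue None
185 grey (np.float64(313.81), np.float64(332.94), np.float64(323.37)) blue None
186 grey (np.float64(313.56), np.float64(333.56), np.float64(323.56)) blue None
187 grey (np.float64(313.31), np.float64(333.68), np.float64(323.5)) blue None
188 grey (np.float64(313.18), np.float64(333.81), np.float64(323.5)) blue None
189 grey (np.float64(313.18), np.float64(333.81), np.float64(323.5)) blue None
190 grey (np.float64(313.81), np.float64(333.68), np.float64(323.75)) blue None
191 grey (np.float64(314.18), np.float64(333.18), np.float64(323.68)) blue None
192 grey (np.float64(314.94), np.float64(332.68), np.float64(323.81)) blue None
193 grey (np.float64(315.06), np.float64(331.81), np.float64(323.44)) blue (np.float64(316.06), np.float64(316.44), np.float64(316.25))
194 grey (np.float64(315.31), np.float64(330.18), np.float64(322.75)) blue (np.float64(316.18), np.float64(330.81), np.float64(323.5))
195 grey (np.float64(315.31), np.float64(328.18), np.float64(321.75)) blue (np.float64(316.18), np.float64(331.06), np.float64(323.62))
196 grey (np.float64(315.94), np.float64(316.44), np.float64(316.18)) blue (np.float64(316.81), np.float64(330.56), np.float64(323.68))
197 grey (np.float64(316.94), np.float64(317.44), np.float64(317.18)) blue (np.float64(317.81), np.float64(329.94), np.float64(323.87))
198 grey (np.float64(317.94), np.float64(318.44), np.float64(318.18)) blue (np.float64(318.81), np.float64(328.94), np.float64(323.87))
199 grey (np.float64(318.94), np.float64(327.31), np.float64(323.12)) blue (np.float64(320.06), np.float64(326.68), np.float64(323.37))
200 grey (np.float64(318.81), np.float64(326.94), np.float64(322.87)) blue None
```

```bash
python3 -m creep '[[[0,0,0.05,0,-1],[0,0,0.02,0,-1],[0,0,0.02,0,-1],[0,0,0,0,-1],[0,0,0,0,-1]]]' 20
```

```text
time_s: 13.18
eef_pos: [516.6, 195.2, 167.8]
tcp_rot: [3.142, 0.0, -0.036]
force: [-0.5, 0.2, -2.3]
finger_gap: 33.1
grasp_force: 20.0
```

```bash
python3 -m creep '[[[0,-0.01,0.02,0,-1],[0,0,0.01,0,-1],[0,0,0,0,-1],[0,0,0,0,-1],[0,0,0,0,-1]]]' 20
```

```text
time_s: 13.6
eef_pos: [516.7, 195.6, 166.7]
tcp_rot: [-3.142, -0.0, -0.036]
force: [0.1, 0.7, -1.2]
finger_gap: 33.4
grasp_force: 20.0
```

```bash
python3 -m creep '[[[0,0,0.01,0,-1],[0,0,0.01,0,-1],[0,0,0,0,-1],[0,0,0,0,-1],[0,0,0,0,-1]]]' 20
```

```text
time_s: 14.02
eef_pos: [517.2, 195.6, 166.5]
tcp_rot: [-3.141, -0.001, -0.036]
force: [0.1, -0.9, 5.8]
finger_gap: 33.0
grasp_force: 19.9
```

```bash
python3 -m creep '[[[0,0,0,0,-1],[0,0,0,0,-1],[0,0,0,0,-0.2],[0,0,0,0,-0.15],[0,0,0,0,-0.1]]]' 4
python3 -m creep '[[[0,0,0,0,0],[0,0,0,0,0.2],[0,0,0,0,0.4],[0,0,0,0,0.4],[0,0,0,0,0.4]]]' 4
python3 -m creep '[[[0,0,0,0,0.4],[0,0,-0.2,0,0.4],[0,0,-0.4,0,0.4],[0,0,-0.5,0,0.4],[0,0,-0.6,0,0.4]]]'
python3 -m creep '[[[0,0,-0.6,0,0.4],[0,0,-0.6,0,0.4],[-0.6,0,0,0,0.4],[-0.6,0,0,0,0.4],[-0.5,0,0,0,0.4]]]'
python3 -m creep '[[[-0.3,0.5,0,0,0.4],[0,0.6,0,0,0.4],[0,0.6,0,0,0.4],[0,0.6,0,0,0.4],[0,0.3,0,0,0.4]]]'
python3 rel.py
python3 - <<'E'
from h import *
c=cam("top");s=cam("scene")
cv2.imwrite("pics/m4.png",np.hstack([cv2.resize(c["frame"][170:300,200:440,::-1],(480,500)),cv2.resize(s["frame"][90:240,130:360,::-1],(320,500))]))
E
```

```text
time_s: 14.43
eef_pos: [516.2, 195.7, 165.5]
tcp_rot: [-3.142, 0.001, -0.036]
force: [-1.3, -0.1, -0.4]
finger_gap: 39.6
grasp_force: 0.0
time_s: 14.85
eef_pos: [516.6, 195.6, 165.9]
tcp_rot: [-3.142, 0.0, -0.036]
force: [0.7, -0.0, -0.9]
finger_gap: 61.7
grasp_force: 0.0
time_s: 15.27
eef_pos: [516.0, 195.3, 234.4]
tcp_rot: [3.141, 0.002, -0.036]
force: [0.0, 0.3, -0.1]
finger_gap: 61.8
grasp_force: 0.0
time_s: 15.68
eef_pos: [447.6, 198.2, 282.9]
tcp_rot: [-3.141, -0.001, -0.036]
force: [-0.3, -0.6, 0.1]
finger_gap: 61.5
grasp_force: 0.0
time_s: 16.1
eef_pos: [432.7, 91.7, 282.5]
tcp_rot: [3.141, -0.001, -0.039]
force: [-0.2, -0.4, 0.2]
finger_gap: 61.6
grasp_force: 0.0
182 grey (np.float64(317.18), np.float64(333.18), np.float64(325.18)) blue None
183 grey (np.float64(316.81), np.float64(332.81), np.float64(324.81)) blue None
184 grey (np.float64(315.68), np.float64(332.68), np.float64(324.18)) blue None
185 grey (np.float64(314.81), np.float64(332.56), np.float64(323.68)) blue None
186 grey (np.float64(314.18), np.float64(332.68), np.float64(323.44)) blue None
187 grey (np.float6
[... 623 characters left out ...]
5 grey (np.float64(315.18), np.float64(331.81), np.float64(323.5)) blue None
196 grey (np.float64(315.81), np.float64(331.06), np.float64(323.44)) blue (np.float64(316.81), np.float64(330.31), np.float64(323.56))
197 grey (np.float64(316.94), np.float64(325.44), np.float64(321.18)) blue (np.float64(317.81), np.float64(329.94), np.float64(323.87))
198 grey (np.float64(317.81), np.float64(318.31), np.float64(318.06)) blue (np.float64(318.68), np.float64(329.06), np.float64(323.87))
199 grey (np.float64(318.81), np.float64(327.31), np.float64(323.06)) blue (np.float64(320.18), np.float64(326.56), np.float64(323.37))
200 grey (np.float64(318.81), np.float64(326.94), np.float64(322.87)) blue None
```

View pics/m4.png

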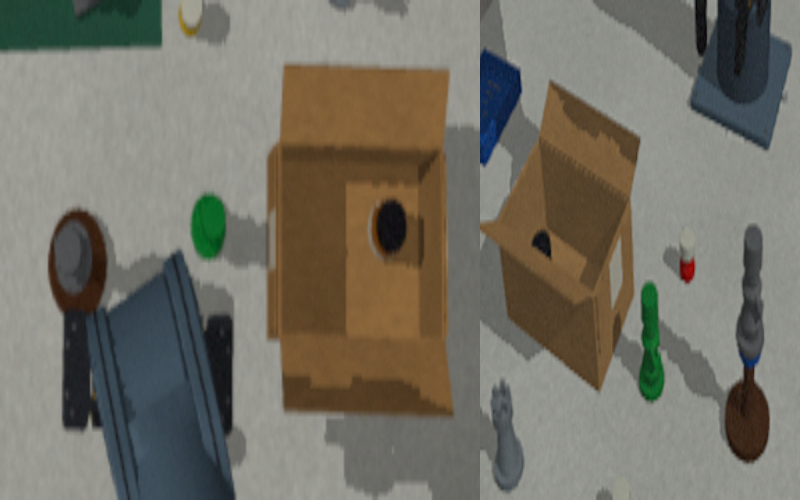

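The figure stands upright and centred on the blue top, with its base middle at u≈323.6 against the stand's 323.7. Both flaps are folded back, the jar is in place, and the gripper is clear of everything.

```bash
python3 -c "
from rig import robot
print(robot.close_job())"
```

```text
the job is handed in; nothing more can be done
None
```

I handed the job in at about 16.5 s on the robot's clock, with no verdict returned: both flaps are folded fully back and the grey figure stands upright on the blue stand top, centred to about 2 mm; the jar looks unmoved and I saw no bystander disturbed, though I did not check every one in the final pictures.

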